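Shut the lid of a stay-locked desk box and latch it

TASK

Shut and latch the wooden desk box: hook the steel pull at the knee of the folding lid stay and lift it, up and toward the front, past centre so that the stay unlocks. Then lower the lid gently until it is fully shut, without slamming it, and turn the black latch knob on it a quarter turn clockwise to its stop. Leave the things round the box as they are.

Things in the scene. Friction and masses are not known exactly. Their poses are not given: they have to be found in the camera images.
- chest: Open-topped wooden desk box, fixed to the desk, 210 (x) x 240 (y) x 100 (z) mm, walls 8 mm. Origin: centre of its underside. +x of the box points to its hinge side (away from the robot), +y to its left, z up; the folding stay is on the outside of its right (-y) wall. A stapler and a highlighter lie in it.
- lid_hinge (a point): Fixed point on the hinge axis of the lid, midway along the box's rear rim: (105, 0, 100) mm in the box frame. The axis runs along the box's y.
- lid (a joint): Angle by which the lid has been lowered: 0 = standing open, 80 deg up from level, leaning toward the robot; 1.396 rad = fully shut, level. The lid is a wooden slab 210 x 240 x 12 mm, 0.45 kg; its underside lies on the rim when shut, its top face then 112 mm above the desk. Its hinge is stiff (about 0.55 N m of friction) and holds it at any angle; pushing it down needs about 3 N at the front edge. While the stay is locked it cannot be lowered.
- lid_edge (a point): Middle of the lid's front edge, on its top face (the face that looks away from the robot, to the rear, while the lid stands open). 210 mm from the hinge. Axes of the lid: -x from the hinge toward this edge, z out of the top face, y along the hinge.
- pull (a point): Middle of the free part of the knee pull: a level steel rod, 10 mm in diameter, along the box's y, fixed to the lower link at the stay's knee. It sticks out to the right (-y) of the brass stay, 60 mm of it free, this point half-way; a red disc, 20 mm in diameter, caps its outer end. x of this frame points along the lower link from pivot to knee, y along the rod.
- stay_pivot (a point): Fixed point on the axis about which the lower link turns on the box, at the same y as the middle of the pull: the rod moves on a circle of about 69 mm radius about it in the box's x-z plane. Lifting it past centre moves it up and to -x (toward the front).
- stay (a joint): Turn of the lower link from the locked position; 0 = locked, grows as the rod is lifted up and to -x. Pivot friction holds it where it is left (about 1.5 N at the rod).
- knee (a joint): Bend of the stay's knee: 0 = locked on its stop, slightly sagged beyond centre; 0.14 rad = links in line (centre); more = unlocked, folding with the knee up and forward; about 2.9 when the lid is shut. It turns about 1.65 times as fast as stay while the lid is still up; 0.5 to 0.8 is plainly unlocked. The lid hardly moves during this.
- knob (a joint): Cam latch knob on the lid's top face: 0 to 0.2 at the start = released, bar about parallel to the front edge; 1.571 rad = latched, at its stop, bar square to the front edge. Grows clockwise as seen looking down on the shut lid. About 0.04 N m of friction. Latched, its tongue lies under a catch on the box; turned before the lid is shut the tongue would strike the catch and keep the lid up.
- knob_grip (a point): On the knob's axis, 23 mm above the lid's top face, inside its grip bar: 60 mm long (y of this frame) x 14 mm thick (x of this frame), standing from 9 to 33 mm above the lid. The axis lies 42 mm behind the lid's front edge, midway across.
- glass: Frosted candle glass, 81 mm in diameter, 91 mm tall, standing to the left of the box: leave alone. Origin: centre of its underside.
- earbud_case: White earbud case, 46 x 60 x 22 mm, to the left of the box: leave alone. Origin: centre of its underside.
- power_bank: Beige power bank, 128 x 66 x 15 mm, lying to the right of the box below the stay: leave alone. Origin: centre of its underside.

How it is judged:
On the way, in this order (a step that is already met when the one before it is completed fails the run):
1. the stay's knee is lifted past centre while the lid is still up (knee over 0.35 rad, lid lowered by less than 0.4 rad) (value of joint knee above 0.35 rad and value of joint lid below 0.4 rad), for 0.1 s.
2. the lid is shut (within 0.04 rad) with the latch still released (knob under 0.6 rad) (value of joint lid above 1.356 rad and value of joint knob below 0.6 rad), for 0.1 s.
3. the latch knob is turned to latched (over 1.3 rad) with the lid shut (value of joint lid above 1.356 rad and value of joint knob above 1.3 rad), for 0.1 s.
At the end, for the whole second after the job is handed in: The lid is shut to within 0.04 rad (8 mm at the front edge) and the latch knob is turned at least 1.3 rad of its 1.571 rad quarter turn (all of step 3); the robot touches nothing.
It fails at once if the lid is slammed (closing faster than 1.5 rad/s) (velocity of joint lid above 1.5 rad/s).
It fails at once if the glass, earbud case or power bank is pushed more than 30 mm, or the glass tipped (distance of any of glass, earbud_case, power_bank from where it was at the start of the episode above 0.03 m or angle between glass's own z axis and vertical above 0.4 rad).
It also fails if it takes over 67 s, if anything falls off the work surface, if the arm or the gripper's body presses on something with over 40 N, if the wrist force passes 120 N, or if a joint passes its speed limit or range.

ROBOT

A 6-joint arm with a two-finger parallel gripper is mounted at the origin on a cart in front of the work surface, level with it; the furniture and walls round the work are solid. World frame = base frame: x ahead of the robot, y to its left, z up, the work surface at z = 0. Lengths are in m, angles in rad, forces in N, time in s.
With the tool pointing down it reaches from about 0.275 to 0.75 m from the base axis. Payload 10.2 kg.
Tool frame: the origin (TCP) lies at the very end of the fingers, on their centre line; the grasp point (between the pads) lies 19 mm behind it; z points along the fingers, y is the line along which they close (so a half turn about z gives the same grasp; the last joint's range is limited). The gripper opens to 88 mm and grips with 3 to 60 N. Pads are 18 mm wide; open, the fingers measure 123 mm over their backs; the gripper's body (75 mm by 187 mm) begins 45 mm behind the grasp point.
Start: joints at [1.065, 0.313, 1.498, -0, 1.331, -0.223], TCP at [0.147, 0.504, 0.239] pointing down, gripper open.
Joint ranges: [-2.94, 2.94], [-0.97, 2.17], [0.19, 2.56], [-1.23, 4.37], [0.02, 3.11], [-2.88, 2.88]. Speed limits (rad/s): [2.39, 2.39, 3.01, 3.14, 3.14, 3.14].

INTERFACE

Orientations are given as a unit quaternion [x, y, z, w].
In Python, from cell import * gives the robot as it stands.
- The arm moves only by the shell command python3 -m creep 'ROWS' [OPENING] [FORCE]. ROWS is JSON, a list of rows, each a list of 6 numbers: the shift along the world's x, y, z in cm, then the turn, a rotation vector about the world's x, y, z in rad. A call has 1 to 20 rows; each row shifts and turns the commanded pose from where the row before left it; what a row does not reach is not made up. A row lasts 1/10 s, in which the tool goes at most 50 mm and 8.59 degrees, less where a joint would pass 70% of its speed; a pose out of reach is approached as far as the arm can. A call is refused whole if a number of a shift passes 5 or a number of a turn 0.15, either way. A call with a gripper value outside its range is refused whole. OPENING is the finger opening in cm, from 0 to 8.81, set as the call begins (- or left out, the last holds). The fingers move at their own pace and stop on an object; FORCE is the grip in N (left out, the last holds). Time passes only in rows, so rows that do not move let the fingers close. It gives the time, the measured TCP pose, the force, the opening and the grip force at its end, in the units of the state.
- read_state(): the state, without advancing time (a new reading comes with each control period).
- get_image(name): name is "side" or "top"; returns a dict with "image" (480x640x3 uint8, red, green, blue), "z_map" (480x640 float32, m along the optical axis (not along the pixel's ray), 0 where there is no reading), "vertical_fov" (degrees; the focal length in pixels is half the picture's height over the tangent of half this angle, whatever the lens; pixels are square), "cx", "cy" (the principal point, pixels), "rvec" (rotation vector, rad) and "tvec" (3), from world to camera coordinates, as OpenCV has them. Camera axes: x right, y down, z forward; pixel columns grow to the right and rows downward; lengths in m; the calibration is good to about 2 mm. A picture is of the moment at which its call begins.
- sign_off(): hands the job in; it is judged then, once.
The state is a dict: "t": time; "joint_positions": joint angles; "qd": joint speeds; "joint_torque": joint torques, N m; "eef_pos": TCP position; "eef_rot": TCP orientation; "contact_force": force on the tool from outside, world axes, zero at the start; "wrist_torque": the same for the moment, N m; "width": opening from 0.0 (shut) to 1.0 (fully open); "gripper_force": force on a finger pad.
Only numpy, scipy, OpenCV 4.12 (cv2) and the standard library are available. Lean on these libraries where they do the work, as an engineer would, in place of code of your own. Each camera call takes 0.05 s, during which the arm holds its last target. There are 200 camera calls.

## Working session

There is one attempt and no reset: what is moved stays moved. The work goes in short steps, Python scripts to look and compute and a shell command to move; the robot and the scene stay as the last step left them, time stands still between calls to the robot, and variables do not carry over. Pictures are saved under pics/ and viewed, at most 10 in all, crops included, and the job is handed in when it is done.

```bash
mkdir -p pics; cat > h.py <<'E'
from cell import *
import numpy as np, cv2
def snap(n,f):
    d=get_image(n); cv2.imwrite('pics/'+f+'.png',d['image'][:,:,::-1]); np.save('pics/'+f+'.npy',d,allow_pickle=True); return d
def load(f): return np.load('pics/'+f+'.npy',allow_pickle=True).item()
def pt(d,u,v,z=None):
    f=240/np.tan(np.radians(d['vertical_fov'])/2)
    if z is None:
        p=d['z_map'][int(v)-1:int(v)+2,int(u)-1:int(u)+2]; z=np.median(p[p>0])
    c=np.array([(u-d['cx'])/f*z,(v-d['cy'])/f*z,z])
    R=cv2.Rodrigues(np.array(d['rvec'],float))[0]
    return R.T@(c-np.array(d['tvec']).ravel())
E
python3 - <<'E'
from h import *
for n in('side','top'):
    d=snap(n,n+'0'); R=cv2.Rodrigues(np.array(d['rvec'],float))[0]; print(n,-R.T@np.array(d['tvec']).ravel(),R[2],d['vertical_fov'])
print(read_state())
E
```

```text
side [ 0.23909144 -0.66258961  0.62079158] [ 0.40949456  0.76988112 -0.48948673] 56.449126706780625
top [ 0.39529701 -0.02248096  1.44504799] [ 0.13251712  0.00201336 -0.99117867] 43.34289158877038
{'t': 0.1, 'joint_positions': array([ 1.06458280e+00,  3.13368619e-01,  1.49830983e+00,  1.67634936e-05,
        1.33096391e+00, -2.23412816e-01]), 'qd': array([ 0.00117935, -0.00286797, -0.00208268,  0.00140855, -0.00027123,
       -0.00030083]), 'joint_torque': array([ 3.73154820e-03, -4.02813900e+01, -2.52642328e+01,  6.95847510e-02,
        3.42654821e-02, -2.68493409e-05]), 'eef_pos': array([0.14641712, 0.50396796, 0.23825061]), 'eef_rot': array([ 1.40931586e-01,  9.90019198e-01, -4.87406067e-04, -1.94858538e-04]), 'contact_force': array([-0.8301715 , -0.12139599, -0.17269818]), 'wrist_torque': array([0.00905179, 0.0200138 , 0.00813251]), 'gripper_force': 0.0, 'width': 1.001373479552232}
```

View pics/side0.png

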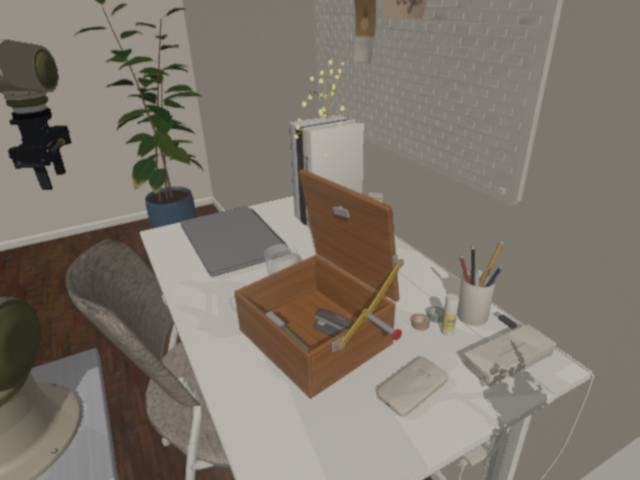

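View pics/top0.png

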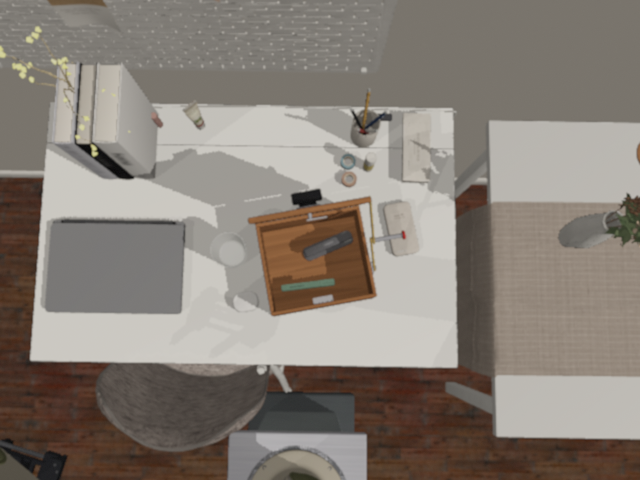

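Side view: box centred near (315,320), lid standing, the stay's rod running from (368,318) to the red disc at (396,335). Top view: rim corners near (272,313), (375,296) and (258,222); rod from (372,240) to (404,236).

```bash
python3 - <<'E'
from h import *
a=load('side0');b=load('top0')
cv2.imwrite('pics/c1.png',cv2.resize(a['image'][170:400,225:425,::-1],None,fx=2.6,fy=2.6,interpolation=cv2.INTER_CUBIC))
cv2.imwrite('pics/c2.png',cv2.resize(b['image'][185:325,240:430,::-1],None,fx=4,fy=4,interpolation=cv2.INTER_CUBIC))
for d,l in((a,[(396,335),(385,326),(376,321),(338,345),(400,263)]),(b,[(404,236),(396,236),(386,238),(380,239),(373,296),(273,312),(259,225),(250,219),(370,201),(376,270)])):
    for u,v in l: print(u,v,pt(d,u,v).round(4))
E
```

```text
396 335 [ 0.5938 -0.2312  0.1315]
385 326 [ 0.5911 -0.2047  0.1317]
376 321 [ 0.5856 -0.1867  0.1316]
338 345 [ 0.5222 -0.1688  0.0935]
400 263 [ 0.6585 -0.149   0.202 ]
404 236 [ 0.5936 -0.2261  0.1334]
396 236 [ 0.5936 -0.2087  0.1322]
386 238 [ 0.589  -0.1869  0.1306]
380 239 [ 0.5865 -0.1737  0.1313]
373 296 [ 0.4631 -0.1624  0.0946]
273 312 [0.4239 0.0594 0.1009]
259 225 [0.6185 0.0958 0.1002]
250 219 [0.5951 0.0949 0.3093]
370 201 [ 0.6555 -0.1441  0.206 ]
376 270 [ 0.5303 -0.1794 -0.0013]
```

View pics/c1.png

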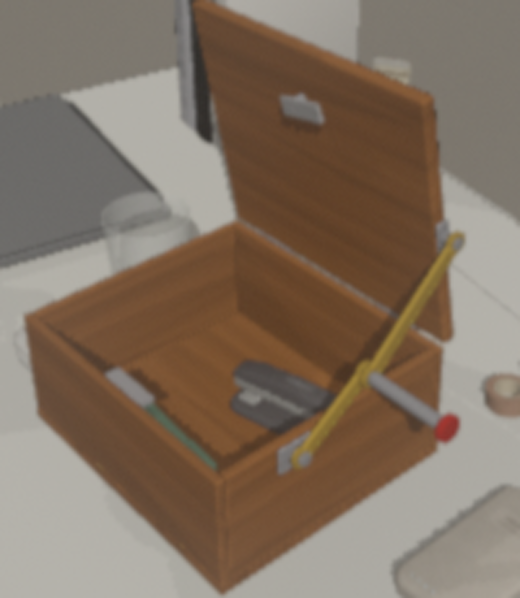

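View pics/c2.png

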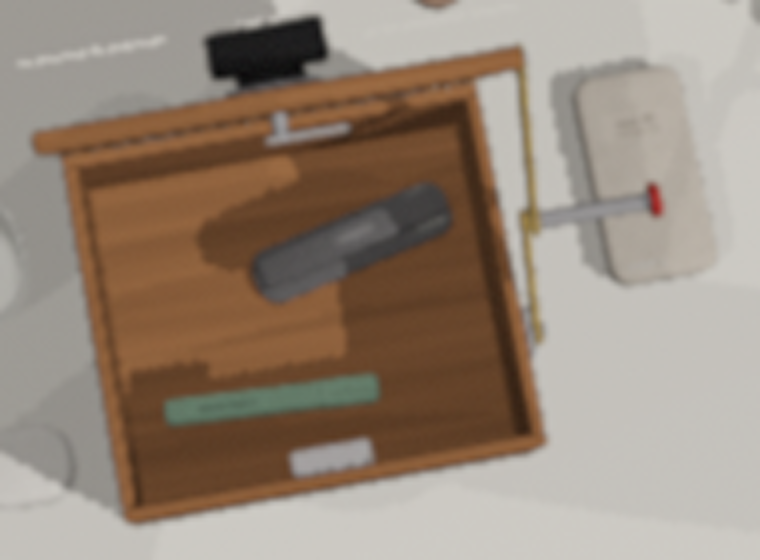

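The crops confirm the rod at about (0.590,-0.203,0.127), the box yawed about +10°, and the stay pivot near (0.522, z 0.094). I'll swing over and turn the tool so it closes along the box x.

```bash
python3 -m creep '[[1.3,-3.8,0.3,0,0,-0.056],[1.3,-3.8,0.3,0,0,-0.056],[1.3,-3.8,0.3,0,0,-0.056],[1.3,-3.8,0.3,0,0,-0.056],[1.3,-3.8,0.3,0,0,-0.056],[1.3,-3.8,0.3,0,0,-0.056],[1.3,-3.8,0.3,0,0,-0.056],[1.3,-3.8,0.3,0,0,-0.056],[1.3,-3.8,0.3,0,0,-0.056],[1.3,-3.8,0.3,0,0,-0.056],[1.3,-3.8,0.3,0,0,-0.056],[1.3,-3.8,0.3,0,0,-0.056],[1.3,-3.8,0.3,0,0,-0.056],[1.3,-3.8,0.3,0,0,-0.056],[1.3,-3.8,0.3,0,0,-0.056],[1.3,-3.8,0.3,0,0,-0.056],[1.3,-3.8,0.3,0,0,-0.056],[1.3,-3.8,0.3,0,0,-0.056],[1.3,-3.8,0.3,0,0,-0.056],[1.3,-3.8,0.3,0,0,-0.056]]' 5
python3 -m creep '[[4,0,-1,0.074,0.013,0],[4,0,-1,0.074,0.013,0],[4,0,-2,0.074,0.013,0],[4,0,-2,0.074,0.013,0],[2,0,-2,0.074,0.013,0],[1.5,1,-2,0.074,0.013,0],[0,0,0,0,0,0]]'
python3 - <<'E'
from h import *
from scipy.spatial.transform import Rotation as R
s=read_state(); M=R.from_quat(s['eef_rot']).as_matrix(); print(s['eef_pos'],'\n',M.round(3))
b=load('top0')
def pl(u,v,z):
    p,q=pt(b,u,v,1),pt(b,u,v,1.5); return p+(q-p)*(z-p[2])/(q[2]-p[2])
for u,v in((272.5,315.3),(375.8,295),(256,224)): print(pl(u,v,.1).round(4))
E
```

```text
t: 2.1
eef_pos: [0.4067, -0.2575, 0.2985]
eef_rot: [0.646, 0.763, 0.0, -0.0]
contact_force: [-0.8, 0.5, 0.4]
width: 0.568
gripper_force: 0.0
t: 2.8
eef_pos: [0.6014, -0.2452, 0.1935]
eef_rot: [0.629, 0.744, 0.143, -0.176]
contact_force: [0.3, 0.3, -0.3]
width: 0.568
gripper_force: 0.0
[ 0.60141611 -0.24520209  0.19354464] 
 [[-0.147  0.986 -0.082]
 [ 0.885  0.168  0.434]
 [ 0.442 -0.008 -0.897]]
[0.4167 0.0604 0.1   ]
[ 0.4651 -0.168   0.1   ]
[0.6207 0.1026 0.1   ]
```

```bash
python3 -m creep '[[-0.4,1.2,-2.1,0,0,0],[-0.3,1.2,-2.1,0,0,0],[-0.3,1.2,-2.1,0,0,0],[-0.2,1,-2,0,0,0],[0,0,0,0,0,0]]'
python3 - <<'E'
from h import *
a=snap('side','side1');b=snap('top','top1')
A=cv2.resize(a['image'][200:400,280:480,::-1],(400,400));B=cv2.resize(b['image'][170:320,290:440,::-1],(400,400))
cv2.imwrite('pics/c3.png',np.hstack([A,B]))
E
```

```text
t: 3.3
eef_pos: [0.5882, -0.1987, 0.1151]
eef_rot: [0.629, 0.745, 0.142, -0.173]
contact_force: [-0.5, 0.4, 0.4]
width: 0.567
gripper_force: 0.0
```

View pics/c3.png

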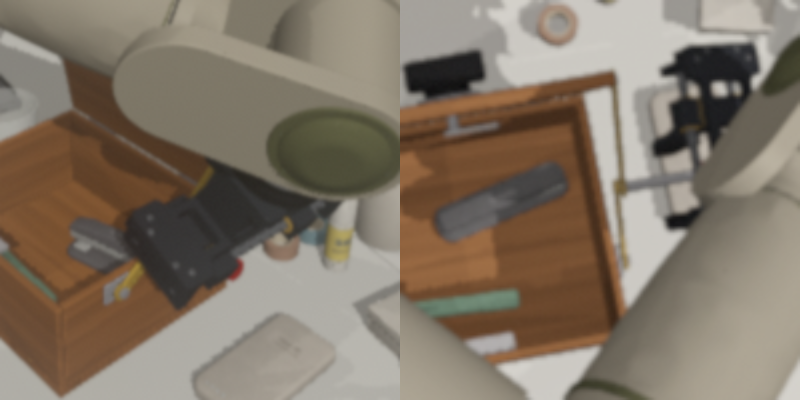

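The right half (top view) shows the fingers straddling the rod at about (665,185), and the left half shows the red disc just outside the gripper at (235,268). Next I close on the rod.

```bash
python3 -m creep '[[0,0,-0.4,0,0,0],[0,0,0,0,0,0],[0,0,0,0,0,0],[0,0,0,0,0,0],[0,0,0,0,0,0],[0,0,0,0,0,0]]' 0.4 12
```

```text
t: 4.0
eef_pos: [0.5919, -0.1998, 0.1134]
eef_rot: [0.629, 0.745, 0.145, -0.168]
contact_force: [12.8, 1.2, 5.1]
width: 0.104
gripper_force: 11.8
```

```bash
python3 -m creep '[[-0.1,0,0.4,0,0,0],[-0.2,0,0.4,0,0,0],[-0.3,-0.1,0.4,0,0,0],[-0.3,-0.1,0.3,0,0,0],[-0.4,-0.1,0.3,0,0,0],[-0.4,-0.1,0.3,0,0,0],[-0.4,-0.1,0.2,0,0,0],[0,0,0,0,0,0],[0,0,0,0,0,0]]'
```

```text
t: 4.9
eef_pos: [0.5687, -0.2045, 0.1357]
eef_rot: [0.629, 0.745, 0.144, -0.171]
contact_force: [3.0, 2.0, 5.5]
width: 0.104
gripper_force: 11.7
```

```bash
python3 -m creep '[[0,0,0,0,0,0],[0,0,0,0,0,0],[0,0,0,0,0,0],[0.2,-0.9,1.8,0,0,0],[0.2,-0.9,1.8,0,0,0],[0.3,-1.7,3.5,0,0,0],[0.3,-1.7,3.5,0,0,0],[0.3,-1.7,3.5,0,0,0],[0,0,4,-0.074,-0.013,0],[0,0,4,-0.074,-0.013,0],[0,0,4,-0.074,-0.013,0],[0,0,4,-0.074,-0.013,0],[0,0,0,-0.074,-0.013,0],[0,0,0,-0.074,-0.013,0],[0,0,0,0,0,0]]' 5
python3 - <<'E'
from h import *
s=read_state(); print(s['joint_positions'].round(2))
a=snap('side','side2')
cv2.imwrite('pics/c4.png',cv2.resize(a['image'][150:400,220:470,::-1],(550,550)))
E
```

```text
t: 6.4
eef_pos: [0.5813, -0.2725, 0.4367]
eef_rot: [0.645, 0.764, -0.0, 0.001]
contact_force: [-0.1, 0.1, 0.9]
width: 0.569
gripper_force: 0.0
[-0.62  0.61  0.55 -0.    1.98 -0.79]
```

View pics/c4.png

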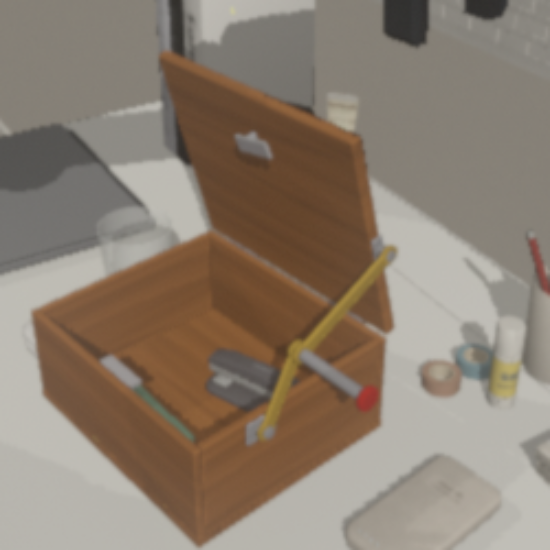

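The knee, at (296,350) in the crop, now bends up and forward, so the stay is unlocked; the lid is still up. Next I go over and behind the lid with the fingers shut.

```bash
python3 -m creep '[[0.9,3.7,0,0,0,0],[0.9,3.7,0,0,0,0],[0.9,3.7,0,0,0,0],[0.9,3.7,0,0,0,0],[0.9,3.7,0,0,0,0],[0.9,3.7,0,0,0,0],[0.9,3.7,0,0,0,0],[0.9,3.7,0,0,0,0],[0.9,3.6,0,0,0,0],[0.3,0,-3.5,0,0,0],[0,0,-3.5,0,0,0],[0,0,-3.5,0,0,0],[0,0,-3.5,0,0,0],[0,0,-0.8,0,0,0],[0,0,0,0,0,0]]' 0
python3 - <<'E'
import numpy as np
from h import *
s=read_state();print(s['joint_positions'].round(2))
c=np.array([.544,-.033]);ex=np.array([.98,.2]);ey=np.array([-.2,.98])
for t in range(80,-5,-5):
    a=np.radians(t); bx=.105-.19*np.cos(a)+.012*np.sin(a)+.0175; z=.1+.19*np.sin(a)+.012*np.cos(a)
    print(t,(c+bx*ex+.065*ey).round(3),round(z,3))
E
```

```text
t: 7.95
eef_pos: [0.6655, 0.0577, 0.287]
eef_rot: [0.646, 0.764, -0.001, -0.001]
contact_force: [0.1, -0.9, 0.6]
width: 0.007
gripper_force: 0.0
[-0.09  0.63  0.89  0.    1.62 -0.26]
80 [0.63  0.051] 0.289
75 [0.614 0.048] 0.287
70 [0.598 0.044] 0.283
65 [0.583 0.041] 0.277
60 [0.568 0.038] 0.271
55 [0.554 0.035] 0.263
50 [0.54  0.033] 0.253
45 [0.528 0.03 ] 0.243
40 [0.516 0.028] 0.231
35 [0.505 0.025] 0.219
30 [0.496 0.023] 0.205
25 [0.487 0.022] 0.191
20 [0.48 0.02] 0.176
15 [0.474 0.019] 0.161
10 [0.47  0.018] 0.145
5 [0.467 0.018] 0.129
0 [0.465 0.017] 0.112
```

```bash
python3 -m creep '[[-1.2,-0.2,0,0,0,0],[-1.2,-0.2,0,0,0,0],[-1.2,-0.3,0,0,0,0],[-0.8,-0.2,-0.1,0,0,0],[-0.8,-0.2,-0.1,0,0,0],[-0.8,-0.2,-0.2,0,0,0],[-0.8,-0.2,-0.2,0,0,0],[-0.8,-0.1,-0.3,0,0,0],[-0.8,-0.1,-0.3,0,0,0],[-0.8,-0.1,-0.3,0,0,0],[-0.7,-0.2,-0.3,0,0,0],[-0.7,-0.1,-0.4,0,0,0],[-0.7,-0.2,-0.4,0,0,0],[-0.7,-0.1,-0.5,0,0,0],[-0.7,-0.1,-0.5,0,0,0],[0,0,0,0,0,0]]'
python3 - <<'E'
from h import *
a=snap('side','side3')
cv2.imwrite('pics/c5.png',cv2.resize(a['image'][120:400,200:480,::-1],(560,560)))
E
```

```text
t: 9.55
eef_pos: [0.538, 0.0329, 0.2519]
eef_rot: [0.645, 0.764, -0.0, -0.0]
contact_force: [0.2, 0.7, 0.7]
width: 0.008
gripper_force: 0.0
```

View pics/c5.png

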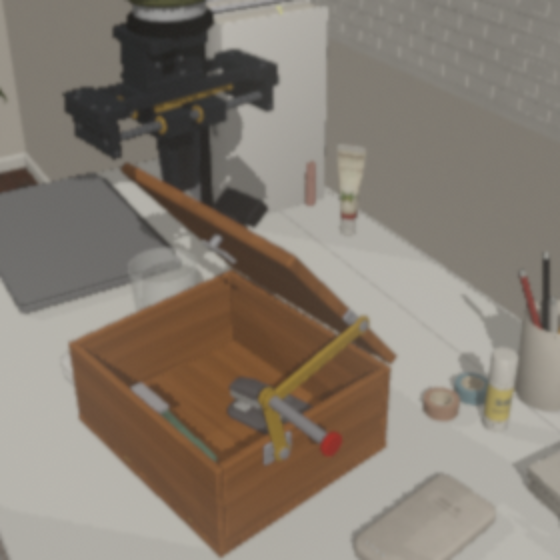

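The lid follows the fingertips and stands about half lowered, with the stay folding. I carry on along the arc.

```bash
python3 -m creep '[[-0.6,-0.1,-0.5,0,0,0],[-0.6,-0.1,-0.5,0,0,0],[-0.6,-0.1,-0.6,0,0,0],[-0.6,-0.1,-0.6,0,0,0],[-0.5,-0.1,-0.6,0,0,0],[-0.6,-0.1,-0.6,0,0,0],[-0.4,-0.1,-0.7,0,0,0],[-0.5,-0.1,-0.7,0,0,0],[-0.4,-0.1,-0.7,0,0,0],[-0.5,-0.1,-0.7,0,0,0],[-0.3,0,-0.7,0,0,0],[-0.4,-0.1,-0.8,0,0,0],[-0.3,0,-0.8,0,0,0],[-0.3,-0.1,-0.7,0,0,0],[-0.2,0,-0.8,0,0,0],[-0.2,0,-0.8,0,0,0],[-0.2,0,-0.8,0,0,0],[0,0,0,0,0,0]]'
python3 -m creep '[[-0.1,0,-0.6,0,0,0],[0,0,-0.5,0,0,0],[0,0,-0.4,0,0,0],[0,0,-0.3,0,0,0],[0,0,-0.2,0,0,0],[0,0,-0.2,0,0,0],[0,0,0,0,0,0]]'
```

```text
t: 11.4
eef_pos: [0.4658, 0.0213, 0.1346]
eef_rot: [0.645, 0.764, -0.001, -0.001]
contact_force: [-0.2, -0.1, 0.6]
width: 0.007
gripper_force: 0.0
t: 12.1
eef_pos: [0.4655, 0.0212, 0.1135]
eef_rot: [0.645, 0.764, -0.0, -0.0]
contact_force: [0.6, -0.3, -0.0]
width: 0.004
gripper_force: 0.0
```

```bash
python3 -m creep '[[0,0,-0.2,0,0,0],[0,0,-0.2,0,0,0],[0,0,-0.2,0,0,0],[0,0,-0.2,0,0,0],[0,0,0,0,0,0]]'
```

```text
t: 12.6
eef_pos: [0.4659, 0.0211, 0.1119]
eef_rot: [0.645, 0.764, 0.0, 0.001]
contact_force: [-31.6, 2.1, 76.3]
width: 0.007
gripper_force: 37.9
```

Firm contact at lid height, so the lid is shut. I rise and move aside to see the knob.

```bash
python3 -m creep '[[0,0,1,0,0,0],[0,0,2,0,0,0],[0,0,4,0,0,0],[0,0,4,0,0,0],[-1,2,3,0,0,0],[-1,4,1,0,0,0],[-1,4,0,0,0,0],[-1,4,0,0,0,0],[-1,4,0,0,0,0],[0,0,0,0,0,0]]'
python3 - <<'E'
from h import *
a=snap('side','side4');b=snap('top','top4')
A=cv2.resize(a['image'][230:390,230:430,::-1],(500,400),interpolation=cv2.INTER_CUBIC);B=cv2.resize(b['image'][200:320,280:370,::-1],(300,400),interpolation=cv2.INTER_CUBIC)
cv2.imwrite('pics/c6.png',np.hstack([A,B]))
E
```

```text
t: 13.6
eef_pos: [0.4141, 0.2045, 0.2558]
eef_rot: [0.643, 0.766, 0.0, -0.0]
contact_force: [0.5, 0.2, 0.1]
width: 0.006
gripper_force: 0.0
```

View pics/c6.png

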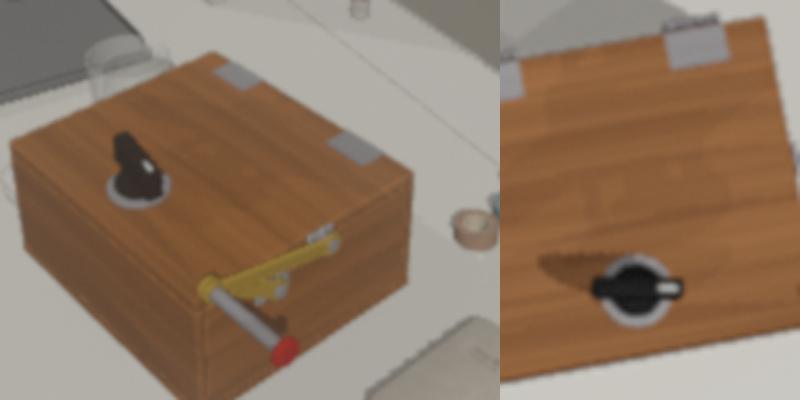

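Lid fully shut with the stay folded. In the top half of the picture the bar runs from (595,288) to (683,288), i.e. full-frame (308.5,286.4) to (335,286.4), about along world y.

```bash
python3 - <<'E'
from h import *
b=load('top4')
def pl(u,v,z):
    p,q=pt(b,u,v,1),pt(b,u,v,1.5); return p+(q-p)*(z-p[2])/(q[2]-p[2])
for u,v in((308.5,286.4),(335,286.4),(322,286.4)): print(pl(u,v,.145).round(4),pt(b,u,v).round(4))
g=b['image'].astype(int).sum(2)[270:305,300:345]; z=b['z_map'][270:305,300:345]
vv,uu=np.nonzero(g<130); P=np.array([pt(b,u+300,v+270) for u,v in zip(uu,vv)]); P=P[P[:,2]>.137]
m=P.mean(0); w,V=np.linalg.eigh(np.cov(P[:,:2].T)); print(len(P),m,P.min(0),P.max(0),V[:,1])
E
```

```text
[ 0.4789 -0.0183  0.145 ] [ 0.4789 -0.0183  0.1454]
[ 0.4799 -0.0753  0.145 ] [ 0.4817 -0.0765  0.116 ]
[ 0.4794 -0.0474  0.145 ] [ 0.4795 -0.0474  0.1442]
107 [ 0.48104985 -0.03652854  0.14424143] [ 0.4755627  -0.05601477  0.14053411] [ 0.48712009 -0.01715905  0.14644335] [-0.0447812   0.99899682]
```

```bash
python3 -m creep '[[0.9,-3.6,0,0,0,-0.02],[0.9,-3.6,0,0,0,-0.02],[0.9,-3.6,-0.5,0,0,-0.02],[0.9,-3.6,-1,0,0,-0.02],[1,-3.6,-1,0,0,-0.02],[1,-3.6,-1.5,0,0,-0.02],[1,-3.5,-1.6,0,0,-0.02],[0,0,0,0,0,0],[0,0,-2.5,0,0,0],[0,0,-2.5,0,0,0],[0,0,-1.7,0,0,0],[0,0,-0.7,0,0,0],[0,0,0,0,0,0]]' 5
```

```text
t: 15.0
eef_pos: [0.4812, -0.0501, 0.1256]
eef_rot: [0.697, 0.717, -0.0, -0.0]
contact_force: [0.2, 0.4, 0.7]
width: 0.569
gripper_force: 0.0
```

```bash
python3 -m creep '[[0,0,0,0,0,0],[0,0,0,0,0,0],[0,0,0,0,0,0],[0,0,0,0,0,0],[0,0,0,0,0,0]]' 0.6 25
```

```text
t: 15.5
eef_pos: [0.4815, -0.0499, 0.126]
eef_rot: [0.697, 0.717, 0.0, 0.0]
contact_force: [-0.3, -0.9, 2.9]
width: 0.158
gripper_force: 25.0
```

```bash
python3 -m creep '[[0,0.3,0,0,0,0],[0,0,0,0,0,-0.1],[0,0,0,0,0,-0.1],[0,0,0,0,0,-0.1],[0,0,0,0,0,-0.1],[0,0,0,0,0,-0.1],[0,0,0,0,0,-0.1],[0,0,0,0,0,-0.1],[0,0,0,0,0,-0.1],[0,0,0,0,0,-0.1],[0,0,0,0,0,-0.1],[0,0,0,0,0,-0.1],[0,0,0,0,0,-0.1],[0,0,0,0,0,-0.1],[0,0,0,0,0,-0.05],[0,0,0,0,0,-0.05],[0,0,0,0,0,0]]'; python3 -c "from cell import *;print(read_state()['wrist_torque'])"
```

```text
t: 17.2
eef_pos: [0.4791, -0.0474, 0.1259]
eef_rot: [0.995, 0.099, -0.003, 0.0]
contact_force: [-18.5, -6.7, 12.6]
width: 0.158
gripper_force: 25.0
[-1.07336952  2.88511984  0.01937822]
```

The turn stopped with the bar at 11.4°, square to the front edge and about 5° short of the command, so it is against the stop. Release and retreat.

```bash
python3 -m creep '[[0,0,0,0,0,0],[0,0,0,0,0,0],[0,0,0,0,0,0],[0,0,0,0,0,0],[0,0,1,0,0,0],[0,0,2,0,0,0],[0,0,4,0,0,0],[0,0,4,0,0,0],[-1,4,2,0,0,0],[-1,4,0,0,0,0],[-1,4,0,0,0,0],[-1,4,0,0,0,0],[0,4,0,0,0,0],[0,0,0,0,0,0]]' 5
python3 - <<'E'
from h import *
a=snap('side','side5');b=snap('top','top5')
A=cv2.resize(a['image'][230:390,230:430,::-1],(500,400),interpolation=cv2.INTER_CUBIC);B=cv2.resize(b['image'][200:320,280:370,::-1],(300,400),interpolation=cv2.INTER_CUBIC)
cv2.imwrite('pics/c7.png',np.hstack([A,B]))
E
```

```text
t: 18.6
eef_pos: [0.4408, 0.1566, 0.2566]
eef_rot: [0.995, 0.102, 0.001, -0.0]
contact_force: [-0.0, -1.1, 0.1]
width: 0.567
gripper_force: 0.0
```

View pics/c7.png

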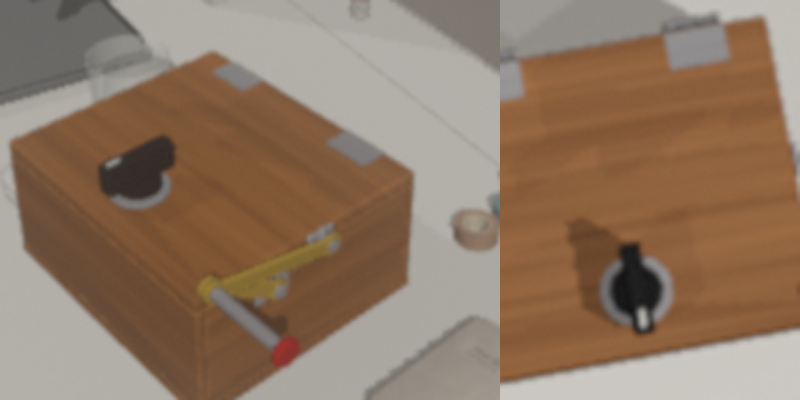

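The lid is shut, and the bar from (630,245) to (645,330) in the top crop is square to the front edge, so it is latched; the arm is clear.

```bash
python3 -c "from cell import *;print(sign_off())"
```

```text
the job is handed in; nothing more can be done
None
```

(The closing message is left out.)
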